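Mount the sensor insert in the pod and screw its ring down

ROBOT

A 6-joint arm with a two-finger parallel gripper is mounted at the origin on the work surface. World frame = base frame: x ahead of the robot, y to its left, z up, the work surface at z = 0. Lengths are in m, angles in rad, forces in N, time in s.
With the tool pointing down it reaches from about 0.275 to 0.875 m from the base axis. Payload 12.5 kg.
Tool frame: the origin (TCP) lies at the very end of the fingers, on their centre line; the grasp point (between the pads) lies 19 mm behind it (grip_depth is the distance from the TCP to the grasp point, in m); z points along the fingers, y is the direction in which the jaws open and shut (so a half turn about z gives the same grasp; the last joint's range is limited). The gripper opens to 85 mm and grips with 20 to 120 N. Pads are 22 mm wide; open, the fingers measure 114 mm over their backs; the gripper's body (76 mm by 85 mm) begins 54 mm behind the grasp point. The pads swing forward as they close: fully open they stand 13 mm farther back than shut.
Start: joints at [1.05, 0.351, 1.652, -0, 1.139, -0.085], TCP at [0.232, 0.499, 0.231] pointing down, gripper open.
Joint ranges: [-2.75, 2.75], [-0.79, 2.1], [0.01, 2.65], [-1.57, 4.71], [0.07, 3.14], [-2.87, 2.87]. Speed limits (rad/s): [2.22, 2.22, 2.79, 3.14, 3.14, 3.14].

INTERFACE

Orientations are given as a unit quaternion [w, x, y, z].
In Python, from workcell import state, camera, finish_job, grip_depth gives the robot as it stands.
- The arm moves only by the shell command python3 -m pendant 'ROWS'. ROWS is JSON, one flat list of numbers, 5 for each row, row after row: the shift along the world's x, y, z in m, then the turn about the world's z in degrees, then the finger opening in m, from 0 to 0.0854. In form: [dx, dy, dz, roll, gripper, dx, dy, dz, roll, gripper, ...]. A call has exactly 5 rows; each row is the pose to reach, as a shift and turn from the pose commanded when the call began; what a row does not reach only later rows make up. A row lasts 1/10 s, in which the tool goes at most 50 mm and 8.59 degrees, less where a joint would pass 70% of its speed; a pose out of reach is approached as far as the arm can. A call with a gripper value outside its range is refused whole. The fingers move at their own pace and stop on an object; the grip force is fixed at half the most. Time passes only in rows, so rows that repeat a pose let the fingers close, or fill a call up. It gives the time, the measured TCP pose, the force and the opening at its end, in the units of the state.
- state(): the state, without advancing time (a new reading comes with each control period).
- camera(name): name is "side" or "top" or "wrist"; returns a dict with "color" (384x512x3 uint8, red, green, blue), "fov_y" (degrees; the focal length in pixels is half the picture's height over the tangent of half this angle, whatever the lens; pixels are square), "cx", "cy" (the principal point, pixels), "world_to_cam" (4x4, takes a point from world to camera coordinates). Camera axes: x right, y down, z forward; pixel columns grow to the right and rows downward; lengths in m; the calibration is good to about 2 mm. A picture is of the moment at which its call begins. There is no depth.
- finish_job(): hands the job in, once; it reports no verdict.
The state is a dict: "t": time; "qpos": joint angles; "qvel": joint speeds; "tau": joint torques, N m; "tool_pos": TCP position; "ee_rot": TCP orientation; "wrist_force": force on the tool from outside, world axes, zero at the start; "moment": the same for the moment, N m; "finger_gap": finger opening in m.
Only numpy, scipy, OpenCV 4.12 (cv2) and the standard library are available. Lean on these libraries where they do the work, as an engineer would, in place of code of your own. Each camera call takes 0.05 s, during which the arm holds its last target. There are 200 camera calls.

TASK

Finish the rover's sensor pod: set the loose turret disk fully down into the pod's round mouth, then put the threaded ring over it and screw it clockwise until it is home and snug, squeezing the spring washer under the disk. The thread is plastic, so feel for where it starts, go gently without leaning or wrenching on the pod, let go, and leave the other things on the table where they are.

Things in the scene. Friction and masses are not known exactly. Their poses are not given: they have to be found in the camera images.
- pod: The fixed sensor pod of grey plastic, upright on the table; origin at the centre of its underside. Round foot 84 mm across, 8 mm high; body 60 mm across up to 32 mm; then a neck 44 mm across up to the rim, 50 mm above the table. It does not move; the neck is part of it. Too much for it: 45 N of contact before the ring is home, or 150 N (thread and seat summed) in tightening.
- mouth (a point): Centre of the pod's mouth at rim height, z up. Bore 37 mm across, flat seat 4 mm below the rim on a spring washer (3 N to start, 8 N/mm, gives 1.2 mm, then is solid). Outside are four thread lugs every 90 deg (52 mm across them, 14 deg long, 3 mm high, tops 4 mm below the rim). Where they lie differs from run to run and is NOT given by this point's orientation.
- insert_mid (a point): Loose sensor insert, standing upright: a disk 35.5 mm across, 5 mm thick, lower edge bevelled, with a round turret 20 mm across and 30 mm high on it; 35 mm high in all, about 40 g. Point on its axis, 17.5 mm above its underside; z up. Seated, the disk's top is 1 mm above the rim and this point 13.5 mm above the mouth point. Grasp the turret; yaw does not matter.
- ring_mid (a point): Loose threaded ring, lying lip up: 61 mm across, 18 mm high, about 50 g. Point on its axis 9 mm above its underside, z up. 3 mm lip with a 26 mm hole for the turret; below it a four-start thread: clockwise from above lowers it, 27 mm a turn. 5 mm below the mouth point it meets the disk; at 5.3 to 6.2 mm the washer is squeezed: snug. It turns freely until then; at the end the torque climbs 0.25 N m every 2.5 deg: stop at 0.2 to 0.4.
- ring_top (a point): Centre of the ring's lip, top side, 9 mm above ring_mid. How it starts: over the lugs, its ledges may ride on them with ring_mid -0.5 to 3.5 mm above the mouth point; at four gaps, 90 deg apart, it drops in, ring_mid then 1.5 to 3 mm below; then 40 to 70 deg clockwise is snug. Gaps must be felt: turned anticlockwise on the lugs it climbs, then drops in within 90 deg.
- spare_ring: Bystander: a larger plain ring, 80 mm across, 14 mm high, no lip. Origin at the centre of its underside. Leave it alone.
- wheel: Bystander: a rubber robot wheel lying flat, 66 mm across, 26 mm high; origin under its centre.
- screwdriver: Bystander: a screwdriver 170 mm long lying along its x axis.
- tester: Bystander: a cable tester, a white box 55 x 110 x 28 mm; origin under its centre.
- mouse: Bystander: a white computer mouse 100 x 58 x 35 mm on a dark mat.
- lid: Bystander: a plain flat disc 60 mm across and 8 mm thick, without a turret; origin under its centre.
Things that resemble listed ones, but are neither listed nor needed, are in the scene too. Leave any blue look-alike of the part that bears insert_mid alone. Several things have the shape of the pod; the one meant has the colours described above.

How it is judged:
By the outcome, as a careful person would: the job done as asked, in the order asked, and still so for the second after the job is handed in, with the robot touching nothing.
It also fails if it takes over 72 s, if anything falls off the work surface, if the arm or the gripper's body presses on something with over 40 N, if the wrist force passes 120 N, or if a joint passes its speed limit or range.

## Working session

There is one attempt and no reset: what is moved stays moved. The work goes in short steps, Python scripts to look and compute and a shell command to move; the robot and the scene stay as the last step left them, time stands still between calls to the robot, and variables do not carry over. Pictures are saved under pics/ and viewed, about 8 in all and at most 12, crops included, and the job is handed in when it is done.

```bash
mkdir -p pics; cat > h.py <<'E'
import numpy as np,cv2
from workcell import state,camera,finish_job,grip_depth
def shot(n,f):
    c=camera(n); np.savez('pics/'+f+'.npz',**{k:np.array(v) for k,v in c.items()})
    cv2.imwrite('pics/'+f+'.png',cv2.cvtColor(c['color'],cv2.COLOR_RGB2BGR)); return c
def load(f): return np.load('pics/'+f+'.npz')
def ray(c,u,v):
    f=192/np.tan(np.radians(float(c['fov_y']))/2); M=c['world_to_cam']
    d=M[:3,:3].T@np.array([(u-c['cx'])/f,(v-c['cy'])/f,1]); o=-M[:3,:3].T@M[:3,3]; return o,d/np.linalg.norm(d)
def atz(c,u,v,z):
    o,d=ray(c,u,v); return o+d*(z-o[2])/d[2]
def tri(*obs):
    A=np.zeros((3,3));b=np.zeros(3);R=[]
    for c,u,v in obs:
        o,d=ray(c,u,v);P=np.eye(3)-np.outer(d,d);A+=P;b+=P@o;R.append((o,P))
    x=np.linalg.solve(A,b); return x,[1e3*np.linalg.norm(P@(x-o)) for o,P in R]
def proj(c,p):
    f=192/np.tan(np.radians(float(c['fov_y']))/2); q=c['world_to_cam']@np.append(p,1); return q[0]/q[2]*f+c['cx'],q[1]/q[2]*f+c['cy']
E
python3 - <<'E'
from h import *
a=shot('top','top0');b=shot('side','side0');w=shot('wrist','w0')
for c in(a,b,w): print(c['fov_y'],c['cx'],c['cy'],np.round(c['world_to_cam'],3).tolist())
ims=[cv2.imread(f'pics/{n}0.png') for n in('top','side')]
cv2.imwrite('pics/v1.png',cv2.resize(ims[0],(798,598),interpolation=cv2.INTER_CUBIC))
cv2.imwrite('pics/v2.png',cv2.resize(ims[1],(798,598),interpolation=cv2.INTER_CUBIC))
print(state(),grip_depth)
E
```

```text
51.23258515106252 255.08501340062875 191.3715092753419 [[-0.008, -1.0, 0.018, -0.005], [-0.997, 0.007, -0.082, 0.574], [0.082, -0.018, -0.996, 1.274], [0.0, 0.0, 0.0, 1.0]]
44.32292871477989 255.54933109634067 190.99019708098754 [[0.933, -0.361, -0.018, -0.535], [-0.272, -0.67, -0.691, 0.191], [0.237, 0.649, -0.723, 1.139], [0.0, 0.0, 0.0, 1.0]]
65.77622852563121 256.07615775446664 197.44184882219767 [[0.422, 0.907, -0.002, -0.549], [0.876, -0.407, 0.259, -0.034], [0.234, -0.111, -0.966, 0.379], [0.0, 0.0, 0.0, 1.0]]
{'t': 0.15, 'qpos': array([ 1.05040374e+00,  3.51131193e-01,  1.65225997e+00,  1.26551651e-06,
        1.13908580e+00, -8.46043255e-02]), 'qvel': array([ 0.00147121, -0.00164966, -0.00273626, -0.00043155,  0.00038862,
       -0.00048862]), 'tau': array([ 7.51982006e-04, -5.06253219e+01, -2.91504872e+01, -6.89186504e-05,
        3.34227560e-03,  7.79990796e-05]), 'tool_pos': array([0.23202544, 0.49839259, 0.23087834]), 'ee_rot': array([-1.32269112e-04,  2.16174266e-01,  9.76354695e-01, -4.21907601e-04]), 'wrist_force': array([ 0.39000382, -0.08859603,  0.36503768]), 'moment': array([-4.00403162e-02, -8.94583116e-05, -2.23478724e-02]), 'finger_gap': 0.0854335674464873} 0.0187
```

View pics/v1.png

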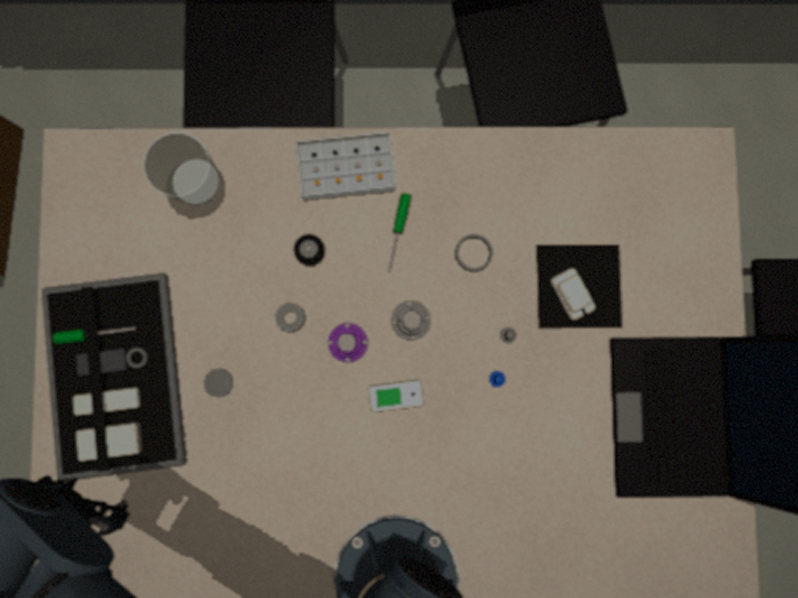

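View pics/v2.png

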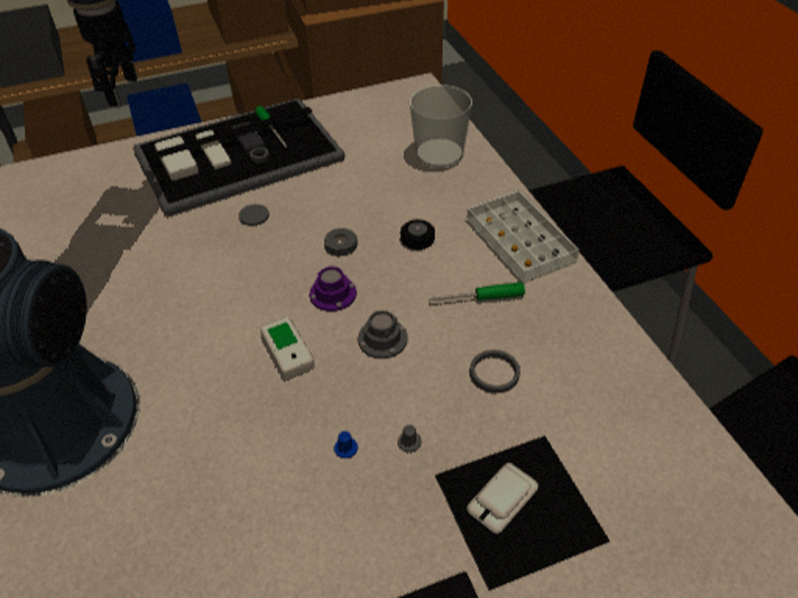

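The top view (798x598) shows these candidates:
- **Pods:** grey (411,320) and purple (348,342). The task describes the grey one.
- **Inserts:** grey (508,335) and blue (497,379). I want the grey one.
- **Rings:** lipped ring (290,317), plain spare ring (473,252) and solid lid (218,382). I want the lipped one.

Next is one enlarged composite to confirm these and read pixels.

```bash
python3 - <<'E'
from h import *
s=512/798
rows=[]
for n,cs in(('top',[(411,320),(508,335),(290,317)]),('side',[(382,330),(409,438),(341,241)])):
    im=cv2.imread(f'pics/{n}0.png');r=[]
    for u,v in cs:
        x,y=int(u*s)-22,int(v*s)-22
        print(n,x,y)
        r.append(cv2.resize(im[y:y+44,x:x+44],(264,264),interpolation=cv2.INTER_CUBIC))
    rows.append(np.hstack(r))
o=np.vstack(rows);o=cv2.convertScaleAbs(o,alpha=1.5)
for k in range(0,792,66): cv2.line(o,(k,0),(k,6),(0,0,255),1)
cv2.imwrite('pics/v3.png',o)
E
```

```text
top 241 183
top 303 192
top 164 181
side 223 189
side 240 259
side 196 132
```

View pics/v3.png

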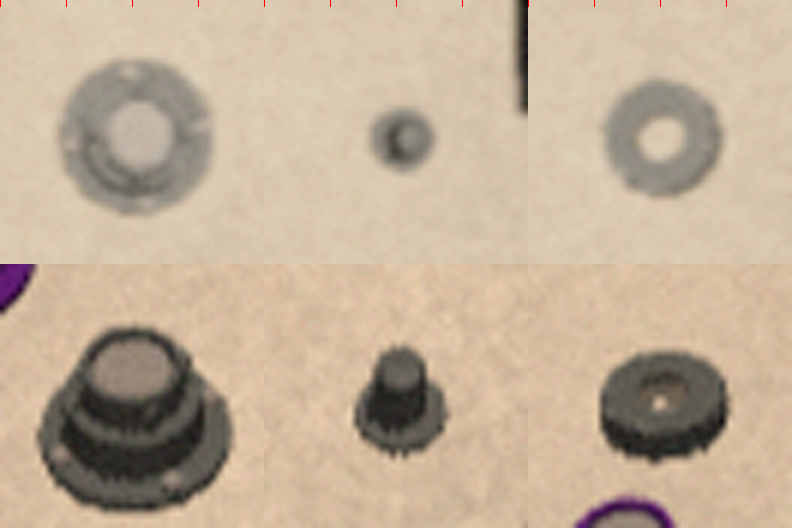

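```bash
python3 - <<'E'
from h import *
a=load('top0');b=load('side0')
for n,t,s in(('mouth',(264.1,205.4),(244.9,206.4)),('turrettop',(326.9,214.4),(262.9,275.9)),('ringtop',(186.1,203.6),(218.3,153))):
    x,e=tri((a,*t),(b,*s));print(n,x.round(4),np.round(e,1))
E
```

```text
mouth [ 0.5293 -0.0378  0.0476] [1.8 1.8]
turrettop [ 0.4988 -0.24    0.0316] [1.1 1.1]
ringtop [0.5378 0.2133 0.0201] [1.3 1.3]
```

```bash
python3 -m pendant '[0.03,-0.029,-0.008,-5.5,0.085, 0.06,-0.058,-0.016,-11,0.085, 0.09,-0.087,-0.024,-16.5,0.085, 0.12,-0.116,-0.032,-22,0.085, 0.15,-0.145,-0.04,-27.5,0.085]'
python3 -m pendant '[0.03,-0.029,-0.008,-5.5,0.085, 0.06,-0.058,-0.016,-11,0.085, 0.09,-0.087,-0.024,-16.5,0.085, 0.12,-0.116,-0.032,-22,0.085, 0.15,-0.145,-0.04,-27.5,0.085]'
python3 -c "
from h import *
shot('wrist','w1')"
python3 -m pendant '[0,-0.05,0,0,0.085, 0,-0.1,0,0,0.085, 0,-0.15,0,0,0.085, 0,-0.2,0,0,0.085, 0,-0.248,0,0,0.085]'
python3 -c "
from h import *
shot('wrist','w2')"
python3 -m pendant '[-0.006,-0.04,0,0,0.05, -0.012,-0.08,0,0,0.05, -0.018,-0.12,0,0,0.05, -0.024,-0.16,0,0,0.05, -0.03,-0.202,0,0,0.05]'
python3 -c "
from h import *
shot('wrist','w3');s=state();print(s['t'],s['tool_pos'],s['ee_rot'],s['qpos'],s['wrist_force'])
a=load('w3')
o=np.hstack([cv2.imread(f'pics/w{k}.png') for k in(1,2,3)])
o=np.vstack([np.hstack([cv2.imread('pics/w1.png'),cv2.imread('pics/w2.png')]),np.hstack([cv2.imread('pics/w3.png'),0*cv2.imread('pics/w3.png')])])
cv2.imwrite('pics/v4.png',cv2.resize(o,(800,600),interpolation=cv2.INTER_AREA))"
```

```text
t: 0.65
tool_pos: [0.383, 0.3523, 0.1909]
ee_rot: [-0.0, 0.444, 0.896, -0.0]
wrist_force: [1.1, 0.6, -0.9]
finger_gap: 0.0851
t: 1.15
tool_pos: [0.5331, 0.2072, 0.1508]
ee_rot: [-0.0, 0.644, 0.765, -0.0]
wrist_force: [-0.1, 1.0, -0.5]
finger_gap: 0.0848
t: 1.7
tool_pos: [0.5317, -0.0414, 0.1512]
ee_rot: [-0.0, 0.643, 0.766, -0.0]
wrist_force: [0.9, 0.8, -0.3]
finger_gap: 0.0853
t: 2.25
tool_pos: [0.5016, -0.2427, 0.1512]
ee_rot: [-0.0, 0.642, 0.766, 0.0]
wrist_force: [0.6, 0.3, 0.1]
finger_gap: 0.05
2.3 [ 0.50107618 -0.24802323  0.15136561] [ 8.44319811e-04  6.43391100e-01  7.65536938e-01 -6.13405966e-04] [-0.54218855  0.46114832  1.70387199 -0.00178236  0.97509663 -0.71414547] [-3.03449788 -4.37932033  0.57854632]
```

View pics/v4.png

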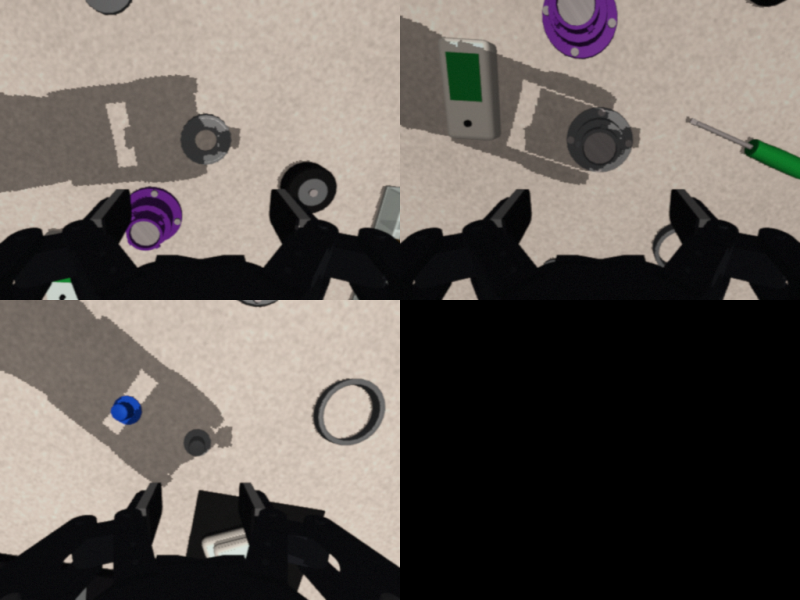

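w1 shows the ring at (206,139), w2 the pod mouth at (200,147) and w3 the insert at (197,140) in half-panel pixels. I'll enlarge all three for precise reading.

```bash
python3 - <<'E'
from h import *
r=[]
for n,(u,v) in(('w1',(264,178)),('w2',(256,178)),('w3',(252,179))):
    im=cv2.imread(f'pics/{n}.png')[v-44:v+44,u-44:u+44]
    im=cv2.resize(im,(264*2,264*2),interpolation=cv2.INTER_CUBIC) if 0 else cv2.resize(im,(264,264),interpolation=cv2.INTER_CUBIC)
    im=(255*(im/255.)**.5).astype(np.uint8); r.append(im)
c=cv2.imread('pics/w3.png')[179-22:179+22,252-22:252+22];d=cv2.imread('pics/w2.png')[188-33:188+33,256-33:256+33]; e=cv2.imread('pics/w1.png')[178-33:178+33,264-33:264+33]
g=lambda q:(255*(cv2.resize(q,(264,264),interpolation=cv2.INTER_CUBIC)/255.)**.5).astype(np.uint8)
cv2.imwrite('pics/v5.png',np.hstack([g(e),g(d),g(c)]))
E
```

```text
(no output)
```

View pics/v5.png

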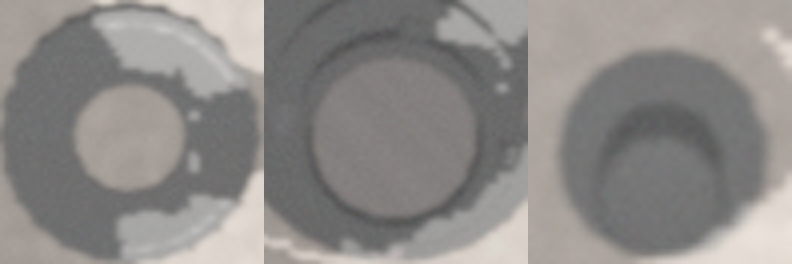

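```bash
python3 - <<'E'
from h import *
a=load('top0');b=load('side0');w1,w2,w3=load('w1'),load('w2'),load('w3')
print('ring',atz(w1,262.9,178.9,.018),tri((w1,262.9,178.9),(b,218.3,153),(a,186.1,203.6)))
print('mouth',atz(w2,255.4,189.4,.05),tri((w2,255.4,189.4),(b,244.9,206.4),(a,264.1,205.4)))
print('ins',atz(w3,251.75,189.1,.035),atz(w3,251.9,181.75,.005),tri((w3,251.75,189.1),(b,262.9,275.9),(a,326.9,214.4)))
for w in(w1,w2,w3):
  M=w['world_to_cam'];print(-M[:3,:3].T@M[:3,3])
s=state();print(s['tool_pos'],s['wrist_force'])
E
```

```text
ring [0.53747545 0.21740928 0.018     ] (array([0.53803911, 0.21570465, 0.01696574]), [np.float64(1.5524172018230749), np.float64(1.8766204315477488), np.float64(2.038001467805901)])
mouth [ 0.52962599 -0.0349256   0.05      ] (array([ 0.52962244, -0.0368001 ,  0.04605754]), [np.float64(0.9300898296127937), np.float64(1.8688639765166222), np.float64(2.0869781211536687)])
ins [ 0.49682666 -0.24009287  0.035     ] [ 0.49647093 -0.23980179  0.005     ] (array([ 0.49812606, -0.24035413,  0.03238687]), [np.float64(1.2817774342568067), np.float64(1.6073914239288982), np.float64(0.8477262949885165)])
[0.5218487  0.2714965  0.29371605]
[0.52015982 0.02290158 0.29415942]
[ 0.49007016 -0.17848127  0.29411408]
[ 0.50107618 -0.24802323  0.15136561] [-3.03449788 -4.37932033  0.57854632]
```

```bash
python3 -m pendant '[-0.004,0.008,-0.03,0,0.05, -0.004,0.008,-0.07,0,0.05, -0.004,0.008,-0.11,0,0.05, -0.004,0.008,-0.133,0,0.05, -0.004,0.008,-0.139,0,0.05]'
python3 -m pendant '[0,0,0,0,0.03, 0,0,0,0,0.01, 0,0,0,0,0.01, 0,0,0,0,0.01, 0,0,0,0,0.01]'
python3 -m pendant '[0,0,0.03,0,0.01, 0,0,0.07,0,0.01, 0,0,0.1,0,0.01, 0,0,0.11,0,0.01, 0,0,0.11,0,0.01]'
python3 -c "
from h import *
c=shot('wrist','w4');s=state();print(s['t'],s['tool_pos'],s['wrist_force'],s['finger_gap'])
print(proj(c,s['tool_pos']))"
```

```text
t: 2.8
tool_pos: [0.4968, -0.2325, 0.0097]
ee_rot: [-0.002, 0.643, 0.766, -0.0]
wrist_force: [-0.7, -0.6, 0.7]
finger_gap: 0.05
t: 3.3
tool_pos: [0.499, -0.2339, 0.0138]
ee_rot: [0.001, 0.643, 0.766, 0.0]
wrist_force: [-0.5, 0.4, 8.3]
finger_gap: 0.0176
t: 3.8
tool_pos: [0.4988, -0.2337, 0.1238]
ee_rot: [0.002, 0.643, 0.766, 0.0]
wrist_force: [-0.8, -0.9, -1.7]
finger_gap: 0.0178
3.85 [ 0.49808981 -0.23336917  0.12229717] [ 0.60876215  0.09049766 -1.37264177] 0.017953266487969514
(np.float64(255.49329001478029), np.float64(245.19833649781836))
```

```bash
python3 - <<'E'
from h import *
c=shot('wrist','w5');b=shot('side','s5')
s=state();print(s['tool_pos'],s['ee_rot'],s['wrist_force'],s['finger_gap'])
u,v=map(int,proj(b,s['tool_pos']));print(u,v)
g=lambda q,k:(255*(cv2.resize(q,None,fx=k,fy=k,interpolation=cv2.INTER_CUBIC)/255.)**.5).astype(np.uint8)
A=g(cv2.imread('pics/w5.png')[150:290,200:310],4)[:560]
B=g(cv2.imread('pics/s5.png')[v-45:v+25,u-35:u+20],6)
B=cv2.resize(B,(330,420));B=cv2.copyMakeBorder(B,0,140,0,0,cv2.BORDER_CONSTANT)
cv2.imwrite('pics/v6.png',np.hstack([A,B]))
E
```

```text
[ 0.49748519 -0.23304536  0.12100147] [-9.92623059e-04  6.42593035e-01  7.66207003e-01 -1.86892262e-04] [-0.19088808  0.30838799 -0.16764305] 0.018187489762589812
260 250
```

View pics/v6.png

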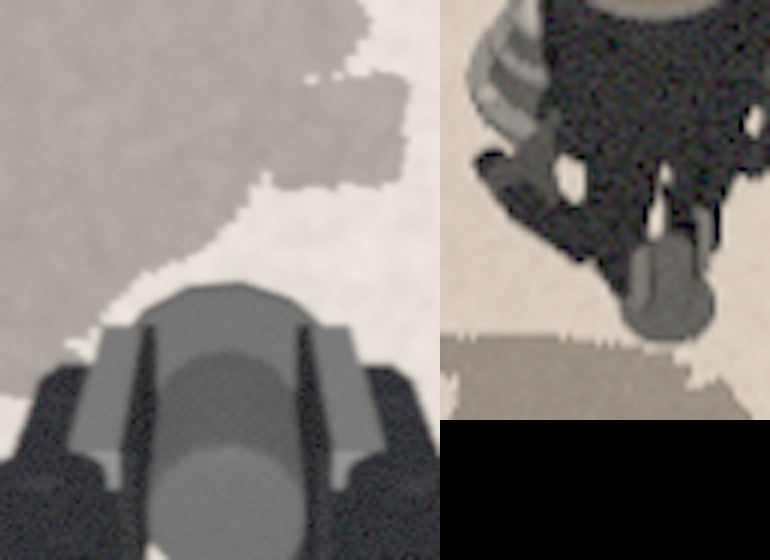

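```bash
python3 - <<'E'
from h import *
c=load('w5')
for d in(-.002,0,.002):
  t=atz(c,256.3,280.1,.1445+d);e=atz(c,256.6,220.1,.1125+d);print(t,e-[0,.01775,0])
M=c['world_to_cam'];print(-M[:3,:3].T@M[:3,3],-M[:3,:3].T@M[:3,3]-state()['tool_pos'])
w=load('w4');M=w['world_to_cam'];print(-M[:3,:3].T@M[:3,3])
E
```

```text
[ 0.49916706 -0.2405191   0.1425    ] [ 0.49618974 -0.24046385  0.1105    ]
[ 0.49895927 -0.23935347  0.1445    ] [ 0.49606344 -0.23976963  0.1125    ]
[ 0.49875147 -0.23818784  0.1465    ] [ 0.49593713 -0.2390754   0.1145    ]
[ 0.48642237 -0.1690277   0.2651659 ] [-0.01106282  0.06401766  0.14416443]
[ 0.48678928 -0.16922462  0.26656312]
```

```bash
python3 -m pendant '[0.008,0.045,0,0,0.01, 0.016,0.09,0,0,0.01, 0.024,0.135,0,0,0.01, 0.031,0.175,0,0,0.01, 0.031,0.198,0,0,0.01]'
python3 -m pendant '[0,0.007,-0.01,0,0.01, 0,0.007,-0.02,0,0.01, 0,0.007,-0.03,0,0.01, 0,0.007,-0.03,0,0.01, 0,0.007,-0.03,0,0.01]'
python3 - <<'E'
from h import *
c=shot('wrist','w6')
s=state();print(s['tool_pos'],s['ee_rot'],s['wrist_force'],s['finger_gap'])
g=lambda q,k:(255*(cv2.resize(q,None,fx=k,fy=k,interpolation=cv2.INTER_CUBIC)/255.)**.5).astype(np.uint8)
cv2.imwrite('pics/v7.png',g(cv2.imread('pics/w6.png')[150:290,180:335],4))
E
```

```text
t: 4.45
tool_pos: [0.5288, -0.0327, 0.1209]
ee_rot: [-0.001, 0.642, 0.767, -0.0]
wrist_force: [0.3, -0.1, -0.1]
finger_gap: 0.0178
t: 4.95
tool_pos: [0.529, -0.0293, 0.0918]
ee_rot: [-0.0, 0.643, 0.766, -0.0]
wrist_force: [-0.3, -0.0, -0.8]
finger_gap: 0.0179
[ 0.52919866 -0.02916028  0.0922144 ] [-3.94195828e-05  6.43002428e-01  7.65864136e-01 -4.65668091e-05] [ 0.74157934  0.34208673 -0.34928912] 0.01793607554974781
```

View pics/v7.png

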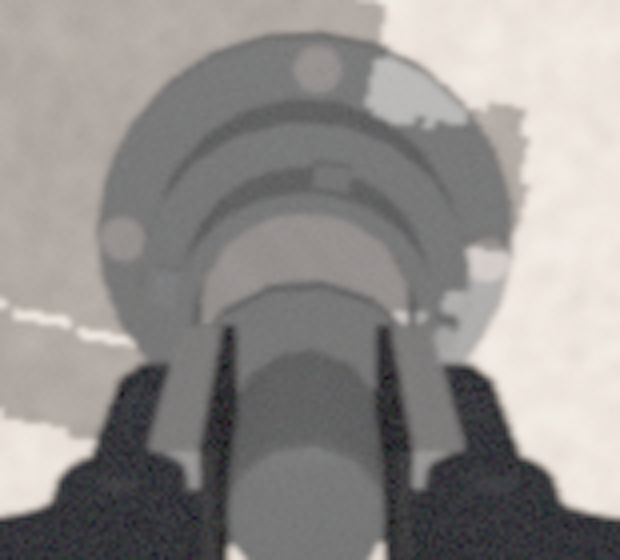

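```bash
python3 - <<'E'
from h import *
c=load('w6'); px=lambda x,y:(180+(x+.5)/4-.5,150+(y+.5)/4-.5)
d=np.array([-.174,.985,0])
q=atz(c,*px(306,213),.05);print('mouth',q-d*.0185)
for y,r,z,n in((33,.042,.008,'foot'),(101,.030,.032,'body')): print(n,atz(c,*px(306,y),z)-d*r)
for z in(.0795,.081,.0845): print('disk',z,atz(c,*px(307,283),z)-d*.01775)
for z in(.1125,.1145,.1165):print('turret',atz(c,*px(307,525),z),atz(c,*px(307,447),z)-d*.01)
print('old mouth',atz(load('w2'),255.4,189.4,.05))
for x,y in((332,165),(168,285),(449,315)):
  p=atz(c,*px(x,y),.046);m=q-d*.0185;print('lug',p,np.degrees(np.arctan2(p[1]-m[1],p[0]-m[0])),np.hypot(*(p-m)[:2]))
E
```

```text
mouth [ 0.52977661 -0.03572164  0.05      ]
foot [ 0.52970868 -0.03560271  0.008     ]
body [ 0.52915253 -0.03228439  0.032     ]
disk 0.0795 [ 0.53009545 -0.0364892   0.0795    ]
disk 0.081 [ 0.53000449 -0.03596737  0.081     ]
disk 0.0845 [ 0.52979227 -0.03474976  0.0845    ]
turret [ 0.53012375 -0.03656981  0.1125    ] [ 0.53014929 -0.03668984  0.1125    ]
turret [ 0.52991873 -0.03539878  0.1145    ] [ 0.52997233 -0.03567802  0.1145    ]
turret [ 0.52971372 -0.03422774  0.1165    ] [ 0.52979538 -0.03466619  0.1165    ]
old mouth [ 0.52962599 -0.0349256   0.05      ]
lug [ 0.52952367 -0.00985164  0.046     ] 90.56019949208465 0.025871235469090276
lug [ 0.50608569 -0.03507243  0.046     ] 178.4303068738063 0.023699815007087885
lug [ 0.55369724 -0.03212143  0.046     ] 8.559148120634099 0.024190038415462765
```

```bash
python3 -m pendant '[0,0,-0.008,0,0.01, 0,0,-0.016,0,0.01, 0,0,-0.022,0,0.01, 0,0,-0.026,0,0.01, 0,0,-0.027,0,0.01]'
python3 -m pendant '[0,0,-0.001,0,0.01, 0,0,-0.002,0,0.01, 0,0,-0.003,0,0.01, 0,0,-0.0035,0,0.01, 0,0,-0.0035,0,0.01]'
```

```text
t: 5.5
tool_pos: [0.5289, -0.0284, 0.0647]
ee_rot: [-0.0, 0.643, 0.766, -0.0]
wrist_force: [0.5, -0.3, -0.6]
finger_gap: 0.0177
t: 6.0
tool_pos: [0.5292, -0.0284, 0.0618]
ee_rot: [0.0, 0.643, 0.766, 0.0]
wrist_force: [-0.0, -1.0, -0.5]
finger_gap: 0.0182
```

```bash
python3 -m pendant '[0,0,-0.0005,0,0.01, 0,0,-0.001,0,0.01, 0,0,-0.0015,0,0.01, 0,0,-0.002,0,0.01, 0,0,-0.002,0,0.01]'
python3 -m pendant '[0,0,-0.0005,0,0.01, 0,0,-0.001,0,0.01, 0,0,-0.001,0,0.01, 0,0,-0.0015,0,0.01, 0,0,-0.0015,0,0.01]'
```

```text
t: 6.5
tool_pos: [0.5292, -0.0284, 0.0599]
ee_rot: [0.0, 0.643, 0.766, -0.0]
wrist_force: [-0.4, -0.5, 0.7]
finger_gap: 0.0179
t: 7.0
tool_pos: [0.5292, -0.0285, 0.0588]
ee_rot: [0.0, 0.643, 0.766, 0.0]
wrist_force: [-3.9, -1.0, 9.6]
finger_gap: 0.0175
```

```bash
python3 -m pendant '[-0.0003,0,0,0,0.01, -0.0003,0,0,0,0.03, -0.0003,0,0,0,0.04, -0.0003,0,0,0,0.04, -0.0003,0,0,0,0.04]'
python3 -m pendant '[0,0,0.02,0,0.04, 0,0,0.05,0,0.04, 0,0,0.09,0,0.04, 0,0.02,0.1,0,0.085, 0,0.02,0.1,0,0.085]'
python3 - <<'E'
from h import *
c=shot('wrist','w7');b=shot('side','s7')
s=state();print(s['tool_pos'],s['wrist_force'])
m=np.array([.5297,-.0355,.05])
print(proj(c,m),proj(c,m+[0,0,.031]),proj(b,m),proj(b,m+[0,0,.031]))
g=lambda q,k:(255*(cv2.resize(q,None,fx=k,fy=k,interpolation=cv2.INTER_CUBIC)/255.)**.5).astype(np.uint8)
u,v=map(int,proj(c,m));A=g(cv2.imread('pics/w7.png')[v-50:v+50,u-50:u+50],4)
u2,v2=map(int,proj(b,m));B=g(cv2.imread('pics/s7.png')[v2-40:v2+26,u2-33:u2+33],6)
print(u,v,u2,v2)
B=cv2.resize(B,(396,400))
cv2.imwrite('pics/v8.png',np.hstack([A,B]))
E
```

```text
t: 7.5
tool_pos: [0.5288, -0.0284, 0.0581]
ee_rot: [-0.0, 0.643, 0.766, -0.0]
wrist_force: [0.3, 0.4, 0.5]
finger_gap: 0.04
t: 8.0
tool_pos: [0.5296, -0.0073, 0.16]
ee_rot: [0.001, 0.642, 0.767, 0.001]
wrist_force: [0.1, 0.2, 0.1]
finger_gap: 0.0677
[ 0.52854528 -0.00837479  0.15779733] [-0.73084261  0.14030376 -0.19022073]
(np.float64(250.67906094173551), np.float64(224.1580779675196)) (np.float64(250.09845203040967), np.float64(237.55360456572095)) (np.float64(243.99577723051704), np.float64(205.20937733374666)) (np.float64(243.5554137841303), np.float64(196.95036252284106))
250 224 243 205
```

View pics/v8.png

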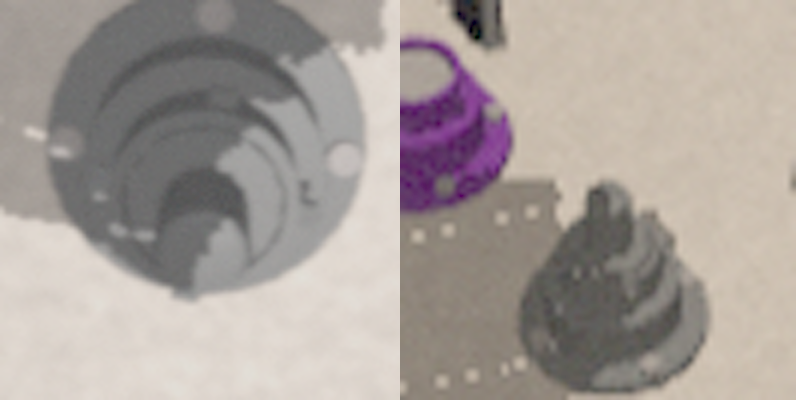

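The insert sits level and concentric in the grey pod: rim centre at about (204,195) and turret top at about (203,255) in the left crop, which matches the seated-height projection. Next I'll move to the ring and take a steady picture.

```bash
python3 -m pendant '[0,0.045,0,0,0.085, 0.002,0.09,0,0,0.085, 0.004,0.135,0,0,0.085, 0.006,0.18,-0.01,0,0.085, 0.008,0.21,-0.02,0,0.085]'
python3 -m pendant '[0,0.012,-0.02,0,0.085, 0,0.012,-0.04,0,0.085, 0,0.012,-0.05,0,0.085, 0,0.012,-0.05,0,0.085, 0,0.012,-0.05,0,0.085]'
python3 - <<'E'
from h import *
c=shot('wrist','w8');P=[state()['tool_pos']]
for i in range(3): c=shot('wrist','w8');P.append(state()['tool_pos'])
print(np.round(P,4),state()['ee_rot'],state()['qpos'].round(3))
u,v=map(int,proj(c,[.537,.215,.018]));print(u,v)
g=lambda q,k:(255*(cv2.resize(q,None,fx=k,fy=k,interpolation=cv2.INTER_CUBIC)/255.)**.5).astype(np.uint8)
cv2.imwrite('pics/v9.png',g(cv2.imread('pics/w8.png')[v-75:v+65,u-95:u+95],4))
E
```

```text
t: 8.6
tool_pos: [0.5364, 0.2035, 0.1368]
ee_rot: [-0.0, 0.642, 0.767, -0.001]
wrist_force: [-0.1, -0.9, -0.5]
finger_gap: 0.0852
t: 9.1
tool_pos: [0.5371, 0.213, 0.0884]
ee_rot: [-0.0, 0.643, 0.766, -0.0]
wrist_force: [0.5, 0.7, 0.1]
finger_gap: 0.0852
[[0.5373 0.2132 0.0889]
 [0.5374 0.2133 0.0891]
 [0.5374 0.2134 0.0892]
 [0.5373 0.2135 0.0891]] [3.56300958e-04 6.42714996e-01 7.66105091e-01 5.43847766e-04] [ 0.298  0.579  1.69  -0.     0.871  0.123]
256 205
```

View pics/v9.png

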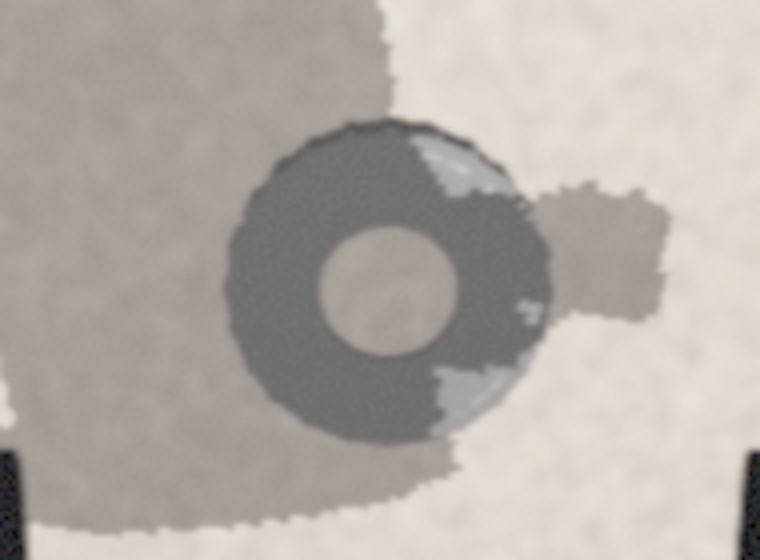

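```bash
python3 - <<'E'
from h import *
c=load('w8'); px=lambda x,y:(161+(x+.5)/4-.5,130+(y+.5)/4-.5)
d=np.array([-.174,.985,0])
print(atz(c,*px(388,444),.018)+d*.0305,atz(c,*px(388,126),.018)-d*.0305,atz(c,*px(388.5,225),.018)-d*.013,atz(c,*px(388.5,356),.015)+d*.013,atz(c,*px(388,119),.0)-d*.0305)
c5=load('w6');M=c['world_to_cam'];print(-M[:3,:3].T@M[:3,3]-[.5373,.2133,.089]);M=c5['world_to_cam'];print(-M[:3,:3].T@M[:3,3]-[.5291,-.0289,.092])
E
```

```text
[0.53772263 0.21707153 0.018     ] [0.53747505 0.21794478 0.018     ] [0.53773665 0.21715115 0.018     ] [0.53789668 0.21659369 0.015     ] [0.5377823  0.21680301 0.        ]
[-0.01164962  0.06433687  0.14307126]
[-0.0115052   0.06389574  0.14272617]
```

```bash
python3 -m pendant '[0,0.003,-0.025,0,0.085, 0,0.003,-0.055,0,0.085, 0,0.003,-0.075,0,0.085, 0,0.003,-0.085,0,0.085, 0,0.003,-0.088,0,0.085]'
python3 -m pendant '[0,0,0,0,0.07, 0,0,0,0,0.063, 0,0,0,0,0.06, 0,0,0,0,0.058, 0,0,0,0,0.058]'
python3 -m pendant '[0,0,0,0,0.085, 0,0,0,0,0.085, 0,0,0,-8,0.085, 0,0,0,-16,0.085, 0,0,0,-24,0.085]'
python3 -m pendant '[0,0,0,-8,0.085, 0,0,0,-16,0.085, 0,0,0,-24,0.085, 0,0,0,-32,0.085, 0,0,0,-40,0.085]'
python3 -m pendant '[0,0,0,-8,0.085, 0,0,0,-16,0.085, 0,0,0,-24,0.085, 0,0,0,-26,0.085, 0,0,0,-26,0.085]'
```

```text
t: 9.8
tool_pos: [0.5367, 0.2165, -0.0001]
ee_rot: [-0.0, 0.643, 0.766, -0.0]
wrist_force: [0.6, -0.9, -0.2]
finger_gap: 0.085
t: 10.3
tool_pos: [0.5376, 0.2168, 0.0022]
ee_rot: [0.001, 0.643, 0.766, 0.001]
wrist_force: [-4.1, -1.6, 11.2]
finger_gap: 0.0593
t: 10.8
tool_pos: [0.5369, 0.2166, 0.0005]
ee_rot: [0.0, 0.79, 0.614, 0.0]
wrist_force: [0.4, -0.7, 0.1]
finger_gap: 0.0853
t: 11.3
tool_pos: [0.537, 0.2166, 0.0005]
ee_rot: [-0.0, 0.952, 0.307, 0.0]
wrist_force: [0.3, 0.8, 0.1]
finger_gap: 0.0853
t: 11.8
tool_pos: [0.5369, 0.2166, 0.0004]
ee_rot: [-0.0, 0.996, 0.087, 0.0]
wrist_force: [-0.5, -0.2, -0.5]
finger_gap: 0.0853
```

```bash
python3 -m pendant '[0,0,0.001,0,0.07, 0,0,0.001,0,0.063, 0,0,0.001,0,0.058, 0,0,0.001,0,0.05, 0,0,0.001,0,0.05]'
python3 -m pendant '[0,0,0.002,0,0.05, 0,0,0.006,0,0.05, 0,0,0.016,0,0.05, 0,0,0.026,0,0.05, 0,0,0.026,0,0.05]'
python3 - <<'E'
from h import *
c=shot('wrist','w9');P=[state()['tool_pos']];c=shot('wrist','w9');s=state()
print(P,s['tool_pos'],s['ee_rot'],s['qpos'].round(3),s['finger_gap'])
u,v=map(int,proj(c,s['tool_pos']));print(u,v)
g=lambda q,k:(255*(cv2.resize(q,None,fx=k,fy=k,interpolation=cv2.INTER_CUBIC)/255.)**.5).astype(np.uint8)
cv2.imwrite('pics/v10.png',g(cv2.imread('pics/w9.png')[384-200:,u-100:u+100],3.0)[:600])
E
```

```text
t: 12.3
tool_pos: [0.537, 0.2166, 0.0022]
ee_rot: [-0.0, 0.996, 0.088, 0.0]
wrist_force: [-4.1, -1.3, 12.1]
finger_gap: 0.0588
t: 12.8
tool_pos: [0.5378, 0.2169, 0.0291]
ee_rot: [-0.0, 0.996, 0.087, 0.001]
wrist_force: [-0.1, 0.2, -0.0]
finger_gap: 0.0588
[array([0.53737462, 0.21676667, 0.02828463])] [0.53700071 0.2166436  0.02769473] [-7.28301948e-05  9.96169059e-01  8.74475435e-02  3.56674973e-04] [ 0.303  0.677  1.706 -0.     0.758  1.699] 0.058790425923362345
255 247
```

View pics/v10.png

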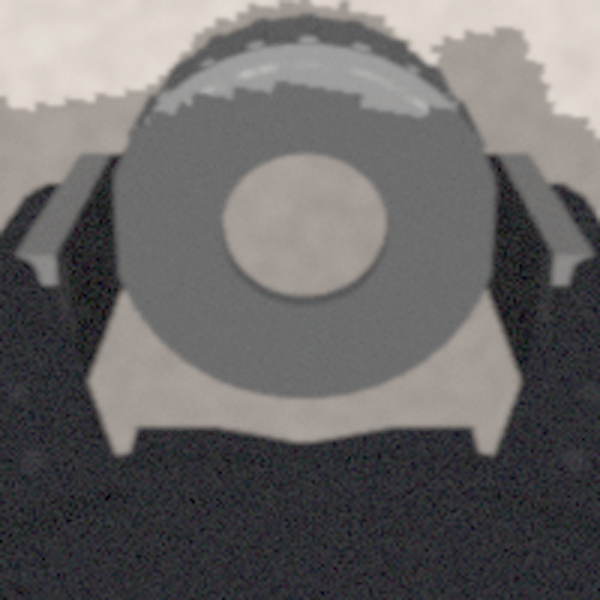

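```bash
python3 - <<'E'
from h import *
c=load('w9'); px=lambda x,y:(155+(x+.5)/3-.5,184+(y+.5)/3-.5)
d=np.array([.985,.174,0]);t=np.array([.537,.2166])
for z in(.0415,.0435,.0455):
  for y,r in((398,.0305),(153,-.013),(44,-.0305)):
    p=(atz(c,*px(305,y),z)+d*r)[:2]-t; print(z,y,(p*1e3).round(2),'tool x',(p@d[:2]*1e3).round(2),'tool y',(p@[.174,-.985]*1e3).round(2))
E
```

```text
0.0415 398 [-1.06 -0.48] tool x -1.13 tool y 0.29
0.0415 153 [-0.26 -0.3 ] tool x -0.31 tool y 0.25
0.0415 44 [-0.14 -0.26] tool x -0.18 tool y 0.23
0.0435 398 [ 0.41 -0.22] tool x 0.37 tool y 0.28
0.0435 153 [ 0.54 -0.15] tool x 0.51 tool y 0.24
0.0435 44 [ 0.39 -0.16] tool x 0.36 tool y 0.23
0.0455 398 [1.88 0.05] tool x 1.86 tool y 0.28
0.0455 153 [ 1.34 -0.01] tool x 1.32 tool y 0.24
0.0455 44 [ 0.92 -0.07] tool x 0.9 tool y 0.23
```

```bash
python3 -m pendant '[0,0,0.03,0,0.05, 0,-0.01,0.06,0,0.05, -0.002,-0.05,0.08,0,0.05, -0.003,-0.095,0.08,0,0.05, -0.005,-0.14,0.08,0,0.05]'
python3 -m pendant '[-0.001,-0.045,0,0,0.05, -0.002,-0.085,0,0,0.05, -0.0025,-0.105,0,0,0.05, -0.0025,-0.1126,0,0,0.05, -0.0025,-0.1126,0,0,0.05]'
python3 - <<'E'
from h import *
for i in range(3): c=shot('wrist','w10')
s=state();print(s['tool_pos'],s['ee_rot'])
E
```

```text
t: 13.4
tool_pos: [0.5318, 0.0753, 0.1077]
ee_rot: [0.0, 0.996, 0.088, 0.001]
wrist_force: [0.2, -0.1, -0.8]
finger_gap: 0.0591
t: 13.9
tool_pos: [0.5293, -0.0363, 0.1071]
ee_rot: [-0.0, 0.996, 0.087, -0.0]
wrist_force: [-0.5, 1.2, -0.6]
finger_gap: 0.0591
[ 0.52933895 -0.03490268  0.1071691 ] [-9.61968269e-05  9.96121541e-01  8.79878152e-02 -1.05096758e-04]
```

```bash
python3 -m pendant '[0,0,-0.01,0,0.05, 0,0,-0.02,0,0.05, 0,0,-0.028,0,0.05, 0,0,-0.036,0,0.05, 0,0,-0.04,0,0.05]'
python3 -m pendant '[0,0,-0.003,0,0.05, 0,0,-0.006,0,0.05, 0,0,-0.009,0,0.05, 0,0,-0.011,0,0.05, 0,0,-0.012,0,0.05]'
python3 -c "
from h import *
s=state();print(s['tool_pos'],s['wrist_force'],s['moment'])"
```

```text
t: 14.55
tool_pos: [0.5289, -0.0359, 0.0661]
ee_rot: [-0.0, 0.996, 0.087, -0.001]
wrist_force: [-1.2, -0.5, -0.4]
finger_gap: 0.059
t: 15.05
tool_pos: [0.5293, -0.036, 0.0552]
ee_rot: [-0.0, 0.996, 0.087, -0.0]
wrist_force: [-0.4, -0.4, -0.4]
finger_gap: 0.0591
[ 0.52932425 -0.03602821  0.05517834] [-0.3609592  -0.4167186  -0.37023439] [ 0.02481048 -0.0191507  -0.0713732 ]
```

Position is (0.5293, −0.0360), no contact yet. Descending slowly to feel for the lugs.

```bash
python3 -m pendant '[0,0,-0.0015,0,0.05, 0,0,-0.003,0,0.05, 0,0,-0.0045,0,0.05, 0,0,-0.006,0,0.05, 0,0,-0.007,0,0.05]'
python3 -m pendant '[0,0,-0.0005,0,0.05, 0,0,-0.001,0,0.05, 0,0,-0.0015,0,0.05, 0,0,-0.002,0,0.05, 0,0,-0.002,0,0.05]'
```

```text
t: 15.55
tool_pos: [0.5293, -0.036, 0.0481]
ee_rot: [-0.0, 0.996, 0.087, -0.0]
wrist_force: [-0.2, -0.1, 0.2]
finger_gap: 0.0593
t: 16.05
tool_pos: [0.5293, -0.036, 0.0462]
ee_rot: [-0.0, 0.996, 0.087, -0.0]
wrist_force: [-0.8, -0.2, -0.5]
finger_gap: 0.0591
```

```bash
python3 -m pendant '[0,0,-0.0005,0,0.05, 0,0,-0.001,0,0.05, 0,0,-0.0013,0,0.05, 0,0,-0.0015,0,0.05, 0,0,-0.0015,0,0.05]'
```

```text
t: 16.55
tool_pos: [0.5293, -0.036, 0.0448]
ee_rot: [-0.0, 0.996, 0.087, -0.0]
wrist_force: [-0.2, 0.6, -0.2]
finger_gap: 0.0594
```

```bash
python3 -m pendant '[0,0,-0.0005,0,0.05, 0,0,-0.001,0,0.05, 0,0,-0.0013,0,0.05, 0,0,-0.0015,0,0.05, 0,0,-0.0015,0,0.05]'
```

```text
t: 17.05
tool_pos: [0.5293, -0.036, 0.0433]
ee_rot: [-0.0, 0.996, 0.087, -0.0]
wrist_force: [1.1, -0.2, 0.1]
finger_gap: 0.0589
```

```bash
python3 -m pendant '[0,0,-0.0005,0,0.05, 0,0,-0.001,0,0.05, 0,0,-0.001,0,0.05, 0,0,-0.001,0,0.05, 0,0,-0.001,0,0.05]'
```

```text
t: 17.55
tool_pos: [0.5294, -0.036, 0.0423]
ee_rot: [0.0, 0.996, 0.087, 0.0]
wrist_force: [0.0, -0.9, -1.5]
finger_gap: 0.0587
```

```bash
python3 -m pendant '[0,0,-0.0005,0,0.05, 0,0,-0.001,0,0.05, 0,0,-0.001,0,0.05, 0,0,-0.001,0,0.05, 0,0,-0.001,0,0.05]'
```

```text
t: 18.05
tool_pos: [0.5295, -0.036, 0.0417]
ee_rot: [0.0, 0.996, 0.087, 0.0]
wrist_force: [-2.3, 0.2, 5.3]
finger_gap: 0.0591
```

```bash
python3 -c "
from h import *
s=state();print(s['tool_pos'],s['wrist_force'],s['moment'])"
```

```text
[ 0.52950254 -0.03602331  0.04168633] [-2.27697617  0.23247269  5.34521814] [-0.01595502  0.28799364 -0.06281218]
```

```bash
python3 -m pendant '[0,0,0.0003,4,0.05, 0,0,0.0006,8,0.05, 0,0,0.0009,12,0.05, 0,0,0.0012,16,0.05, 0,0,0.0012,16,0.05]'; python3 -c "
from h import *
s=state();print(s['tool_pos'],s['wrist_force'],s['moment'])"
```

```text
t: 18.55
tool_pos: [0.5298, -0.0361, 0.0431]
ee_rot: [0.0, 0.974, 0.226, 0.001]
wrist_force: [-0.9, 0.5, 7.0]
finger_gap: 0.0592
[ 0.5298185  -0.03610751  0.04309598] [-0.88020161  0.47791884  7.00171152] [-0.02650294  0.10709595  0.07092019]
```

```bash
python3 -m pendant '[0,0,0.0003,4,0.05, 0,0,0.0006,8,0.05, 0,0,0.0009,12,0.05, 0,0,0.0012,16,0.05, 0,0,0.0012,16,0.05]'; python3 -c "
from h import *
s=state();print(s['tool_pos'],s['wrist_force'],s['moment'])"
```

```text
t: 19.05
tool_pos: [0.5299, -0.0361, 0.0443]
ee_rot: [0.0, 0.933, 0.36, 0.001]
wrist_force: [-0.4, -0.2, 5.0]
finger_gap: 0.0589
[ 0.52989604 -0.03612388  0.04432383] [-0.37906346 -0.1810973   5.04845164] [ 0.01209284  0.02832715 -0.0096173 ]
```

```bash
python3 -m pendant '[0,0,0.0003,4,0.05, 0,0,0.0006,8,0.05, 0,0,0.0009,12,0.05, 0,0,0.0012,16,0.05, 0,0,0.0012,16,0.05]'; python3 -c "
from h import *
s=state();print(s['tool_pos'],s['wrist_force'],s['moment'])"
```

```text
t: 19.55
tool_pos: [0.5299, -0.0361, 0.0455]
ee_rot: [0.0, 0.874, 0.486, 0.001]
wrist_force: [0.5, -0.3, 6.3]
finger_gap: 0.0589
[ 0.52994409 -0.03611449  0.0455257 ] [ 0.48446781 -0.27742096  6.33050684] [0.015391   0.10091401 0.03551334]
```

```bash
python3 -m pendant '[0,0,0.0002,3,0.05, 0,0,0.0004,6,0.05, 0,0,0.0006,9,0.05, 0,0,0.0008,12,0.05, 0,0,0.0008,12,0.05]'; python3 -c "
from h import *
s=state();print(s['tool_pos'],s['wrist_force'],s['moment'])"
```

```text
t: 20.05
tool_pos: [0.53, -0.0361, 0.0464]
ee_rot: [0.001, 0.819, 0.574, 0.001]
wrist_force: [-0.3, 0.0, 6.7]
finger_gap: 0.0589
[ 0.52999363 -0.0360875   0.04637594] [-0.3078173   0.04918239  6.6807885 ] [0.07994604 0.04620901 0.06235143]
```

```bash
python3 -m pendant '[0,0,0.0002,3,0.05, 0,0,0.0003,6,0.05, 0,0,0.0003,9,0.05, 0,0,0.0003,9,0.05, 0,0,0.0003,9,0.05]'; python3 -c "
from h import *
s=state();print(s['tool_pos'],s['wrist_force'],s['moment'])"
```

```text
t: 20.55
tool_pos: [0.5301, -0.0361, 0.0468]
ee_rot: [0.001, 0.771, 0.636, 0.001]
wrist_force: [-0.4, 0.7, 8.8]
finger_gap: 0.0588
[ 0.53012155 -0.03605909  0.04680112] [-0.35751461  0.67196828  8.78670503] [0.13425336 0.10401507 0.01441948]
```

```bash
python3 -m pendant '[0,0,0.0001,3,0.05, 0,0,0.0002,6,0.05, 0,0,0.0002,8,0.05, 0,0,0.0002,8,0.05, 0,0,0.0002,8,0.05]'; python3 -c "
from h import *
s=state();print(s['tool_pos'],s['wrist_force'],s['moment'])"
```

```text
t: 21.05
tool_pos: [0.5293, -0.036, 0.0461]
ee_rot: [0.0, 0.726, 0.688, -0.0]
wrist_force: [-0.3, 0.1, -0.8]
finger_gap: 0.0587
[ 0.52934746 -0.0360178   0.04614758] [-0.33968378  0.09648533 -0.80971472] [-0.01067521 -0.00195759 -0.00727195]
```

```bash
python3 -m pendant '[0,0,-0.0007,3,0.05, 0,0,-0.0014,3,0.05, 0,0,-0.0021,3,0.05, 0,0,-0.0028,3,0.05, 0,0,-0.003,3,0.05]'; python3 -m pendant '[0,0,-0.0004,0,0.05, 0,0,-0.0008,0,0.05, 0,0,-0.0012,0,0.05, 0,0,-0.0015,0,0.05, 0,0,-0.0015,0,0.05]'
```

```text
t: 21.55
tool_pos: [0.5293, -0.036, 0.0431]
ee_rot: [-0.0, 0.707, 0.707, -0.0]
wrist_force: [-0.4, 0.7, -0.5]
finger_gap: 0.059
t: 22.05
tool_pos: [0.5293, -0.036, 0.0416]
ee_rot: [-0.0, 0.707, 0.707, -0.0]
wrist_force: [0.1, 0.6, 0.3]
finger_gap: 0.059
```

```bash
python3 -m pendant '[0,0,-0.0003,0,0.05, 0,0,-0.0006,0,0.05, 0,0,-0.0009,0,0.05, 0,0,-0.001,0,0.05, 0,0,-0.001,0,0.05]'; python3 -c "
from h import *
s=state();print(s['tool_pos'],s['wrist_force'],s['moment'],s['qpos'])"
```

```text
t: 22.55
tool_pos: [0.5294, -0.036, 0.0409]
ee_rot: [0.0, 0.707, 0.707, 0.0]
wrist_force: [-3.4, 0.0, 5.0]
finger_gap: 0.059
[ 0.52943912 -0.03602888  0.04093879] [-3.3702576   0.0276039   5.04700898] [0.02543206 0.2714036  0.01571028] [-1.55680521e-01  5.92384114e-01  1.83369230e+00 -1.34555244e-05
  7.15282781e-01 -1.56236202e-01]
```

```bash
python3 -m pendant '[0,0,0.0001,-3,0.05, 0,0,-0.0001,-6,0.05, 0,0,-0.0004,-9,0.05, 0,0,-0.0006,-12,0.05, 0,0,-0.0006,-12,0.05]'; python3 -c "
from h import *
s=state();print(s['tool_pos'],s['wrist_force'],s['moment'])"
python3 -m pendant '[0,0,0.0005,0,0.05, 0,0,0.001,0,0.05, 0,0,0.001,0,0.05, 0,0,0.001,0,0.05, 0,0,0.001,0,0.05]'; python3 -c "
from h import *
s=state();print(s['tool_pos'],s['wrist_force'],s['moment'])"
```

```text
t: 23.05
tool_pos: [0.5294, -0.036, 0.0401]
ee_rot: [0.0, 0.777, 0.629, 0.0]
wrist_force: [0.7, -0.3, 2.3]
finger_gap: 0.0595
[ 0.52944756 -0.03604707  0.04006422] [ 0.68197299 -0.25069911  2.30868491] [ 0.01576429 -0.0033049  -0.00197152]
t: 23.55
tool_pos: [0.5293, -0.036, 0.041]
ee_rot: [-0.0, 0.777, 0.63, -0.0]
wrist_force: [1.1, 0.1, -1.5]
finger_gap: 0.0593
[ 0.5292602  -0.03602094  0.04100567] [ 1.13028751  0.11560965 -1.50199883] [ 0.01421179  0.02087901 -0.01121095]
```

```bash
python3 -m pendant '[0,0,0.0003,0,0.05, 0,0,0.0006,0,0.05, 0,0,0.0006,0,0.05, 0,0,0.0006,0,0.05, 0,0,0.0006,0,0.05]'; python3 -c "
from h import *
s=state();print(s['tool_pos'],s['wrist_force'],s['moment'])"
```

```text
t: 24.05
tool_pos: [0.5291, -0.036, 0.0414]
ee_rot: [-0.0, 0.777, 0.63, -0.0]
wrist_force: [2.9, -1.3, -12.7]
finger_gap: 0.0588
[ 0.52913907 -0.03598677  0.04135912] [  2.85098033  -1.25869469 -12.65782753] [-0.10644581 -0.38402203  0.0225314 ]
```

```bash
python3 -m pendant '[0,0,-0.0011,0,0.05, 0,0,-0.0016,-7,0.05, 0,0,-0.0021,-14,0.05, 0,0,-0.0026,-20,0.05, 0,0,-0.0026,-20,0.05]'; python3 -c "
from h import *
s=state();print(s['tool_pos'],s['wrist_force'],s['moment'])"
```

```text
t: 24.55
tool_pos: [0.5296, -0.036, 0.0395]
ee_rot: [0.0, 0.875, 0.484, 0.0]
wrist_force: [-0.7, 0.0, -0.5]
finger_gap: 0.0591
[ 0.52960268 -0.03600578  0.03950799] [-0.72139639  0.04948186 -0.45781889] [ 0.04156749 -0.01511911 -0.04152626]
```

```bash
python3 -m pendant '[0,0,-0.0003,-3,0.05, 0,0,-0.0005,-6,0.05, 0,0,-0.0007,-9,0.05, 0,0,-0.0007,-9,0.05, 0,0,-0.0007,-9,0.05]'; python3 -c "
from h import *
s=state();print(s['tool_pos'],s['wrist_force'],s['moment'])"
```

```text
t: 25.05
tool_pos: [0.5295, -0.036, 0.0387]
ee_rot: [0.0, 0.909, 0.416, 0.0]
wrist_force: [0.3, -0.6, -1.6]
finger_gap: 0.0589
[ 0.52954288 -0.03601086  0.03868786] [ 0.29005022 -0.55960672 -1.60722351] [ 0.0008532  -0.02233475 -0.03863233]
```

```bash
python3 -m pendant '[0,0,-0.0002,-2,0.05, 0,0,-0.0003,-4,0.05, 0,0,-0.0005,-6,0.05, 0,0,-0.0005,-6,0.05, 0,0,-0.0005,-6,0.05]'; python3 -c "
from h import *
s=state();print(s['tool_pos'],s['wrist_force'],s['moment'])"
```

```text
t: 25.55
tool_pos: [0.5297, -0.036, 0.0382]
ee_rot: [0.0, 0.93, 0.368, 0.0]
wrist_force: [-0.1, 0.5, 3.1]
finger_gap: 0.0591
[ 0.52965632 -0.03603119  0.03822155] [-0.11758291  0.52238833  3.09303257] [ 0.01686827  0.01232628 -0.01223263]
```

```bash
python3 -m pendant '[0,0,-0.0001,-2,0.05, 0,0,-0.0003,-4,0.05, 0,0,-0.0004,-5,0.05, 0,0,-0.0004,-5,0.05, 0,0,-0.0004,-5,0.05]'; python3 -c "
from h import *
s=state();print(s['tool_pos'],s['wrist_force'],s['moment'])"
```

```text
t: 26.05
tool_pos: [0.5297, -0.0361, 0.0379]
ee_rot: [0.0, 0.945, 0.327, 0.0]
wrist_force: [-0.2, -0.2, 5.3]
finger_gap: 0.0591
[ 0.52969093 -0.03606125  0.03785918] [-0.23104351 -0.16185962  5.32342085] [ 0.01208226  0.07450971 -0.02055809]
```

```bash
python3 -m pendant '[0,0,-0.0001,-2,0.05, 0,0,-0.0002,-4,0.05, 0,0,-0.0002,-4,0.05, 0,0,-0.0002,-4,0.05, 0,0,-0.0002,-4,0.05]'; python3 -c "
from h import *
s=state();print(s['tool_pos'],s['wrist_force'],s['moment'])"
```

```text
t: 26.55
tool_pos: [0.5297, -0.036, 0.0377]
ee_rot: [0.0, 0.956, 0.293, 0.0]
wrist_force: [-0.1, 1.0, 5.7]
finger_gap: 0.0592
[ 0.52971489 -0.03604038  0.03768943] [-0.06994515  1.03807704  5.73773796] [-0.01341665  0.10995585 -0.04778343]
```

```bash
python3 -m pendant '[0,0,-0.0001,-2,0.05, 0,0,-0.0002,-4,0.05, 0,0,-0.0002,-4,0.05, 0,0,-0.0002,-4,0.05, 0,0,-0.0002,-4,0.05]'; python3 -c "
from h import *
s=state();print(s['tool_pos'],s['wrist_force'],s['moment'])"
```

```text
t: 27.05
tool_pos: [0.5296, -0.036, 0.0374]
ee_rot: [0.0, 0.966, 0.26, 0.0]
wrist_force: [-0.9, 0.8, 5.6]
finger_gap: 0.0589
[ 0.5295974  -0.03602705  0.03743205] [-0.91511284  0.79739263  5.5722172 ] [ 0.03249479  0.02747917 -0.03666443]
```

```bash
python3 -m pendant '[0,0,-0.0001,-1,0.05, 0,0,-0.0002,-2,0.05, 0,0,-0.0002,-3,0.05, 0,0,-0.0002,-3,0.05, 0,0,-0.0002,-3,0.05]'; python3 -c "
from h import *
s=state();print(s['tool_pos'],s['wrist_force'],s['moment'])"
```

```text
t: 27.55
tool_pos: [0.5296, -0.036, 0.0373]
ee_rot: [0.0, 0.972, 0.235, 0.0]
wrist_force: [-1.6, 0.6, 6.7]
finger_gap: 0.0587
[ 0.52955051 -0.03600415  0.03734082] [-1.60847037  0.60850176  6.70934443] [0.06785575 0.26398059 0.15412595]
```

```bash
python3 -m pendant '[0,0,0,-0.5,0.05, 0,0,0,-1,0.05, 0,0,0,-1,0.05, 0,0,0,-1,0.05, 0,0,0,-1,0.05]'; python3 -c "
from h import *
s=state();print(s['tool_pos'],s['ee_rot'],s['wrist_force'],s['moment'])"
```

```text
t: 28.05
tool_pos: [0.5296, -0.036, 0.0373]
ee_rot: [0.0, 0.974, 0.227, 0.0]
wrist_force: [-1.6, -0.1, 7.2]
finger_gap: 0.0587
[ 0.5295684  -0.03601343  0.03733195] [2.15463532e-04 9.73999692e-01 2.26549124e-01 2.17764485e-04] [-1.59538677 -0.08662529  7.19170757] [0.07720291 0.24186685 0.4686595 ]
```

```bash
python3 -m pendant '[0,0,0,0.3,0.05, 0,0,0,0.5,0.05, 0,0,0,0.5,0.05, 0,0,0,0.5,0.05, 0,0,0,0.5,0.05]'; python3 -c "
from h import *
s=state();print(s['tool_pos'],s['ee_rot'],s['wrist_force'],s['moment'])"
```

```text
t: 28.55
tool_pos: [0.5295, -0.036, 0.0373]
ee_rot: [0.0, 0.973, 0.23, 0.0]
wrist_force: [-1.5, 0.6, 7.0]
finger_gap: 0.0591
[ 0.52952523 -0.03600095  0.03731335] [2.88329528e-05 9.73151749e-01 2.30164341e-01 2.20267478e-04] [-1.53317665  0.64948925  6.97079534] [ 0.0884074   0.22876128 -0.0983321 ]
```

```bash
python3 -m pendant '[0,0,0,-0.2,0.05, 0,0,0,-0.35,0.05, 0,0,0,-0.35,0.05, 0,0,0,-0.35,0.05, 0,0,0,-0.35,0.05]'; python3 -c "
from h import *
s=state();print(s['tool_pos'],s['ee_rot'],s['wrist_force'],s['moment'])"
```

```text
t: 29.05
tool_pos: [0.5295, -0.036, 0.0373]
ee_rot: [0.0, 0.974, 0.228, 0.0]
wrist_force: [-1.4, 0.5, 7.0]
finger_gap: 0.0591
[ 0.52954069 -0.03601444  0.0373169 ] [1.86778772e-04 9.73720464e-01 2.27746316e-01 1.95871476e-04] [-1.42420831  0.45869375  6.95044947] [0.0763964  0.30294484 0.37471625]
```

```bash
python3 -m pendant '[0,0,0,0,0.07, 0,0,0,0,0.085, 0,0,0,0,0.085, 0,0,0,0,0.085, 0,0,0,0,0.085]'
python3 -m pendant '[0,0,0.02,0,0.085, 0,0,0.05,0,0.085, 0,0,0.09,0,0.085, 0,0,0.11,0,0.085, 0,0,0.11,0,0.085]'
python3 - <<'E'
from h import *
for i in range(2): c=shot('wrist','w12')
b=shot('side','s12');s=state();print(s['tool_pos'],s['wrist_force'],s['moment'])
m=np.array([.5296,-.036,.05]);p=m+[0,0,.0033]
print(proj(c,p))
u,v=map(int,proj(c,p));u2,v2=map(int,proj(b,m));print(u,v,u2,v2)
g=lambda q,k:(255*(cv2.resize(q,None,fx=k,fy=k,interpolation=cv2.INTER_CUBIC)/255.)**.5).astype(np.uint8)
A=g(cv2.imread('pics/w12.png')[v-60:v+60,u-50:u+50],4);B=cv2.resize(g(cv2.imread('pics/s12.png')[v2-40:v2+40,u2-33:u2+33],6),(396,480))
cv2.imwrite('pics/v11.png',np.hstack([A,B]))
E
```

```text
t: 29.55
tool_pos: [0.5293, -0.036, 0.0369]
ee_rot: [-0.0, 0.974, 0.227, -0.0]
wrist_force: [0.4, 0.7, -0.5]
finger_gap: 0.0854
t: 30.05
tool_pos: [0.5308, -0.0362, 0.1497]
ee_rot: [0.001, 0.974, 0.227, 0.002]
wrist_force: [0.5, 0.2, 0.2]
finger_gap: 0.085
[ 0.52877747 -0.03592234  0.14591997] [0.40108371 0.37557943 0.05611169] [-0.02129693  0.06220938  0.01771185]
(np.float64(255.54326050911973), np.float64(199.38158390969267))
255 199 244 205
```

View pics/v11.png

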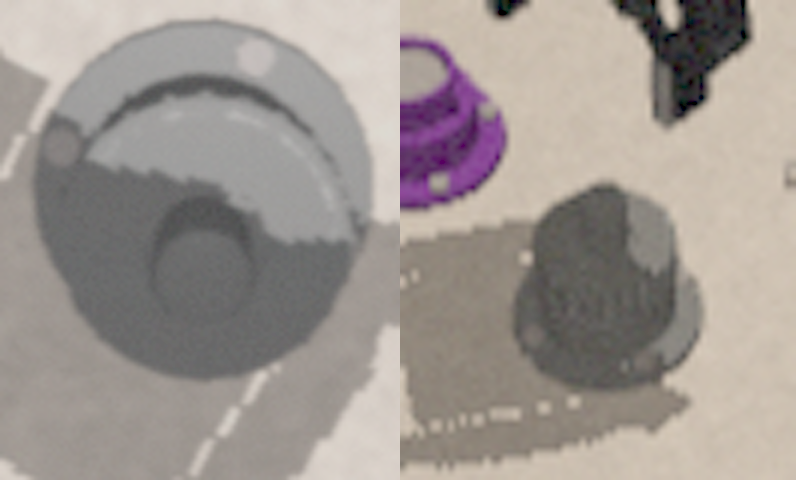

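The ring sits level and concentric on the grey pod, at about (203,220) in the left crop, with the turret through its hole. The gripper is clear.

```bash
python3 -c "
from h import *
print(finish_job())"
```

```text
the job is handed in; nothing more can be done
None
```

I set the grey insert into the grey pod, screwed the lipped ring down over it until it was snug, let go and handed the job in at about 30 s.

**What I did:** The insert touched down at about 10 N. Turning the ring about 77° anticlockwise on the lugs made it drop in. A gentle upward pull (about 13 N) confirmed the thread had caught. I then turned it about 64° clockwise.

**Last checks:**
- **Torque:** it first read 0.47 N m, above the 0.2–0.4 window. I eased back 0.5° (reading −0.10) and re-tightened 0.35°, ending at 0.37.
- **Depth:** ring_mid came out about 5.7 mm below the mouth point, inside the 5.3–6.2 mm snug band. This is calculated from the tool height and an assumed grip offset, so it could be off by up to about 1 mm.
- **Forces:** every wrist reading I took was under about 13 N. They are taken only at the end of each move, so brief peaks between them would not show.
- **Pictures:** the last wrist and side views show the ring level and concentric on the pod, the turret through its hole, and the gripper clear. I didn't touch any of the other objects on purpose, but I took no final picture of the whole table.

**Disagreement:** the top and side cameras placed things up to about 4 mm differently from the wrist camera. I used the wrist camera, corrected by what I learned from gripping the ring.

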